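# Half-mask a stamp blank under the sprung shutter

### The arm

A 6-joint arm with a two-finger parallel gripper is mounted at the origin on a cart in front of the work surface, level with it; the furniture and walls round the work are solid. World frame = base frame: x ahead of the robot, y to its left, z up, the work surface at z = 0. Lengths are in m, angles in rad, forces in N, time in s.
With the tool pointing down it reaches from about 0.275 to 0.875 m from the base axis. Payload 12.5 kg.
Tool frame: the origin (TCP) lies at the very end of the fingers, on their centre line; the grasp point (between the pads) lies 19 mm behind it; z points along the fingers, y is the line along which they close (so a half turn about z gives the same grasp; the last joint's range is limited). The gripper opens to 85 mm and grips with 20 to 120 N. Pads are 22 mm wide; open, the fingers measure 114 mm over their backs; the gripper's body (76 mm by 85 mm) begins 54 mm behind the grasp point. The pads swing forward as they close: fully open they stand 13 mm farther back than shut.
Start: joints at [1.191, 0.351, 1.652, -0, 1.139, -0.085], TCP at [0.16, 0.526, 0.231] pointing down, gripper open.
Joint ranges: [-2.75, 2.75], [-0.79, 2.1], [0.01, 2.65], [-1.57, 4.71], [0.07, 3.14], [-2.87, 2.87]. Speed limits (rad/s): [2.22, 2.22, 2.79, 3.14, 3.14, 3.14].

### API

Orientations are given as a 3x3 rotation matrix whose columns are the frame's x, y, z axes.
In Python, from bench import manip gives the robot as it stands. Calls block until the motion is done:
- manip.move_ptp(position, orientation): joint-space move of the TCP to a pose.
- manip.move_l(position, attitude=None, max_speed=0.15): straight line of the TCP; attitude=None keeps the orientation; max_speed is the mean speed in m/s.
- manip.move_j(angles): joint-space move.
- manip.set_gripper(opening, effort=None): opening from 0.0 (shut) to 1.0 (fully open); effort is the grip in N (None keeps the last); returns when the fingers have stopped.
- manip.dwell(seconds).
- manip.inverse_kinematics(position, orientation): joint angles nearest the present ones, or None.
- manip.grab_frame(name): name is "scene" or "top"; returns (picture, depth): 400x640x3 uint8, red, green, blue; 400x640 float32, m along the optical axis (not along the pixel's ray), 0 where there is no reading.
- manip.get_calibration(name): a dict with "camera_matrix" (3x3 intrinsics, pixels), "R" (3x3) and "t" (3): a world point X has camera coordinates R X + t. Camera axes: x right, y down, z forward; pixel columns grow to the right and rows downward; lengths in m; the calibration is good to about 2 mm. A picture is of the moment at which its call begins. get_calibration takes no time and is no camera call.
A pose or a line that the arm cannot do raises manip.Unreachable and nothing moves.
- manip.sign_off(): hands the job in; it is judged then, once.
Trained networks look in the newest picture that a camera, given by its name, has taken for a name from the list of things; names that differ only in an ending like _2 or _b are one class to them, and where a whole thing is asked for, a point or a joint stands for the part that bears it (a point fixed in the world has none). Each returns a list of dicts, best first, with "confidence" (0 to 1); they miss things now and then, are a little off and sometimes report something else, mostly with a low value. They report only what shows in the picture. A call takes as long as a camera call. They do not tell look-alikes from the thing itself.
- manip.look_for(camera, name): "at" ([x, y, z] in m, in world coordinates, good to about 4 mm: the middle of the surface that is visible of it).
Readings, each from a call of its own:
- manip.current_time(): time.
- manip.current_qpos(): joint angles.
- manip.current_joint_vel(): joint speeds.
- manip.current_joint_torque(): joint torques, N m.
- manip.current_ee_pos(): TCP position.
- manip.current_tcp_rot(): TCP orientation.
- manip.current_force(): force on the tool from outside, world axes, zero at the start.
- manip.current_ft_torque(): the same for the moment, N m.
- manip.current_grip_width(): opening from 0.0 (shut) to 1.0 (fully open).
- manip.current_grip_force(): force on a finger pad.
Only numpy, scipy, OpenCV 4.12 (cv2) and the standard library are available. Lean on these libraries where they do the work, as an engineer would, in place of code of your own. Each camera call takes 0.05 s, during which the arm holds its last target. There are 200 camera calls.

### The job

One of the two upright brass stamp blanks fits the round socket of the masking fixture, the other is too thick for it: while the shutter is still open, seat the one that fits fully home in the socket, its top flush. Then slide the fixture's sprung shutter by its upright tab to half of its travel, so that its edge lies over the middle of the blank and masks half of its face, and finish while holding it there with the gripper against the spring. The other blank must stand upright on the counter at the end, and the two rubber moulds are to be left where they are.

Things in the scene. Friction and masses are not known exactly. Their poses are not given: they have to be found in the camera images.
- fixture: masking fixture, fixed: aluminium block 76 (x) x 150 (y) x 50 mm high on four bolted feet; origin at the centre of its underside, z up, +y is the way the shutter closes (roughly towards the robot). Steel rails (10 wide, tops 56 mm over the counter) run along y at x = +-30 mm, a stop bar as high at y = +71 mm. A thin dark line across each rail marks the shutter edge's place at half travel
- socket_mouth (a point): centre of the mouth of the fixture's round socket, in its top face at fixture x = 0, y = +35 mm, z = 50 mm; axes as the fixture's. A plain blind bore 25.6 mm in diameter, 44 mm deep, with a 2 mm chamfer; a blank let go when started in it slides to the bottom by its own weight
- shutter (a joint): travel of the shutter along fixture +y, m: 0 open (its spring holds it there), 0.024 half, 0.048 closed at its stop. Steel plate 48 mm wide, 2.5 thick, between the rails, 1.5 mm above the block; front edge 24 mm short of the socket's centre at 0, over the centre at 0.024. The spring pushes back with 2 N at 0, 7.5 N at half, 13 N at the stop; let go, it springs open
- shutter_tab: upright steel tab on the shutter, moves with it: 26 mm wide (x), 12 mm thick along the slide (y), 40 mm high; origin at the centre of its underside on the shutter plate, 54 mm over the counter, at fixture y = -35 mm when open; axes as the fixture's. A flat crossbar 92 (x) x 10 (y) mm at its foot ends 8.5 mm over the origin; above that it is free to grip
- tab_top (a point): centre of the top of the shutter tab, 94 mm over the counter
- blank_slim: the brass stamp blank that fits: a plain upright cylinder 24 mm in diameter and 44 mm tall with a chamfered foot, about 0.16 kg; origin at the centre of its underside, z along it. Stands at either of two places left of the fixture
- blank_wide: the brass stamp blank that does not fit: a plain upright cylinder 29 mm in diameter and 44 mm tall, about 0.23 kg; origin at the centre of its underside, z along it. Stands at the other of the two places
- rolling_mill: tall cast-iron rolling mill fixed to the counter between the arm at its start (right of it) and the work (left of it), an obstacle to swing over or draw back from: it fills x 0.28 to 0.68 m, y -0.09 to +0.07 m, up to 0.47 m over the counter, with a gear-and-crank shaft towards the robot below 0.15 m; its origin is below the counter at its front
- mould_0: red-brown rubber mould block 50 x 76 x 24 mm, a bystander; origin at the centre of its underside
- mould_1: blue rubber mould block 50 x 76 x 24 mm, a bystander; origin at the centre of its underside
Mind the look-alikes: they are no part of the job. Leave any blue, orange or red look-alike of the blank_slim alone.

How it is judged:
On the way, in this order (a step that is already met when the one before it is completed fails the run):
1. the fitting blank is fully home in the socket while the shutter is open (less than 6 mm) (horizontal distance between blank_slim and socket_mouth below 0.003 m and z of blank_slim in the frame of socket_mouth below -0.042 m and angle between blank_slim's own z axis and vertical below 0.1 rad and value of joint shutter below 0.006 m), for 0.2 s.
2. the shutter is held by the gripper at half travel, 24 mm give or take 4 mm, over the seated blank (horizontal distance between blank_slim and socket_mouth below 0.003 m and z of blank_slim in the frame of socket_mouth below -0.042 m and angle between blank_slim's own z axis and vertical below 0.1 rad and value of joint shutter between 0.02 and 0.028 m and contact force between the fingers and shutter_tab above 2 N), for 0.3 s.
At the end, for the whole second after the job is handed in: The 24 mm blank is home in the socket (within 3 mm of its axis, 2 mm of the bottom), fingers off it; the shutter stands still at 24 mm of travel +-4 mm, the fingers on its tab with over 2 N; the 29 mm blank stands upright on the counter (all of step 2 and velocity of joint shutter between -0.01 and 0.01 m/s and height (world z) of blank_wide below 0.006 m and angle between blank_wide's own z axis and vertical below 0.15 rad and contact force between the fingers and blank_slim below 0.5 N and contact force between blank_wide and shutter_tab below 0.1 N); the arm keeps its last pose, push and grip.
It fails at once if a rubber mould is moved by more than 25 mm (distance of any of mould_0, mould_1 from where it was at the start of the episode above 0.025 m).
It also fails if it takes over 66 s, if anything falls off the work surface, if the arm or the gripper's body presses on something with over 40 N, if the wrist force passes 120 N, or if a joint passes its speed limit or range.

## Working session

There is one attempt and no reset: what is moved stays moved. The work goes in short steps, each a Python script; the robot and the scene stay as the last script left them, time stands still between calls to the robot, and variables do not carry over. Pictures are saved under pics/ and viewed, at most 10 in all, crops included, and the job is handed in when it is done.

```bash
mkdir -p pics; cat > h.py <<'E'
import numpy as np, cv2
from bench import manip
def grab(n):
    im,d=manip.grab_frame(n); np.savez('/tmp/'+n,im=im,d=d); return im,d
def pt(n,u,v,d=None):
    c=manip.get_calibration(n);K=np.array(c['camera_matrix'])
    if d is None: d=np.load('/tmp/'+n+'.npz')['d'][int(v),int(u)]
    return np.array(c['R']).T@(np.linalg.inv(K)@[u,v,1]*d-np.array(c['t']))
def cloud(n):
    z=np.load('/tmp/'+n+'.npz');c=manip.get_calibration(n);K=np.array(c['camera_matrix'])
    h,w=z['d'].shape;v,u=np.mgrid[:h,:w];p=np.stack([u,v,u*0+1],-1)@np.linalg.inv(K).T*z['d'][...,None]
    return (p-np.array(c['t']))@np.array(c['R']),z['im'],z['d']
E
python3 - <<'E'
from h import *
for n in ('scene','top'):
    im,d=grab(n); cv2.imwrite(f'pics/{n}0.png',im[...,::-1])
    c=manip.get_calibration(n);print(n,'cam',-np.array(c['R']).T@np.array(c['t']))
    for k in ('fixture','shutter_tab','blank_slim','blank_wide','mould_0','mould_1'):
        print(k,[(np.round(r['at'],3).tolist(),round(r['confidence'],2)) for r in manip.look_for(n,k)])
print(manip.current_ee_pos(),manip.current_tcp_rot(),manip.current_time())
E
```

```text
scene cam [0.07742565 0.77118709 0.69355044]
fixture [([0.452, 0.228, 0.052], 0.86)]
shutter_tab [([0.502, 0.208, 0.053], 0.9)]
blank_slim [([0.522, 0.316, 0.034], 0.81), ([0.554, 0.389, 0.034], 0.77), ([0.466, 0.438, 0.038], 0.76), ([0.557, 0.471, 0.034], 0.67), ([0.499, 0.202, 0.048], 0.62)]
blank_wide [([0.453, 0.373, 0.034], 0.64), ([0.499, 0.205, 0.052], 0.61)]
mould_0 [([0.645, 0.212, 0.024], 0.78), ([0.647, 0.322, 0.023], 0.73)]
mould_1 [([0.645, 0.212, 0.024], 0.78), ([0.647, 0.322, 0.023], 0.73)]
top cam [0.37623042 0.20512568 1.08503259]
fixture [([0.476, 0.207, 0.054], 0.97)]
shutter_tab [([0.501, 0.203, 0.054], 0.71), ([0.472, 0.205, 0.054], 0.37)]
blank_slim [([0.529, 0.302, 0.043], 0.62), ([0.549, 0.463, 0.043], 0.49)]
blank_wide []
mould_0 [([0.647, 0.199, 0.021], 0.87), ([0.652, 0.316, 0.027], 0.67)]
mould_1 [([0.647, 0.199, 0.021], 0.87), ([0.652, 0.316, 0.027], 0.67)]
[0.15977198 0.52625364 0.23128056] [[-9.56852243e-01  2.90574921e-01 -3.20153392e-05]
 [ 2.90574922e-01  9.56852242e-01 -2.57768340e-05]
 [ 2.31438476e-05 -3.39674761e-05 -9.99999999e-01]] 0.7
```

View pics/scene0.png

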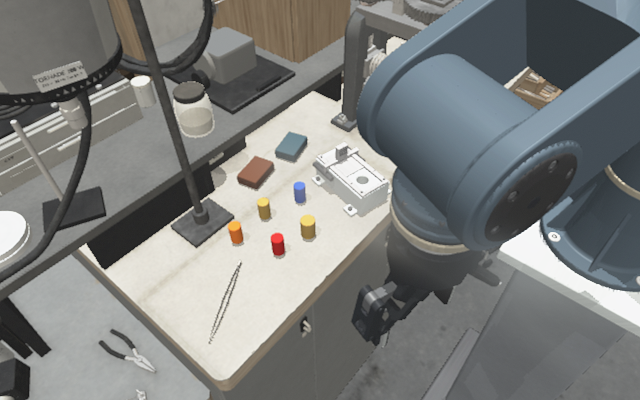

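View pics/top0.png

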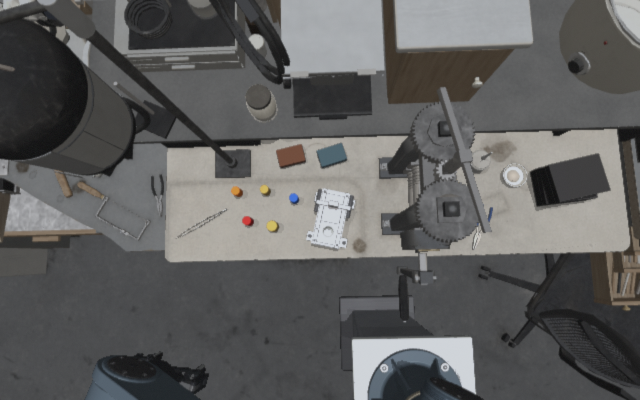

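The brass candidates are the two yellow cylinders, at scene (264,209) / top (265,190) and scene (308,227) / top (272,226). The look-alikes are blue at scene (299,191), orange (235,232) and red (278,244). Next I'll measure both widths and check them in a crop.

```bash
python3 - <<'E'
from h import *
im=np.load('/tmp/top.npz')['im']; im2=np.load('/tmp/scene.npz')['im']
a=cv2.resize(im[150:260,220:370],None,fx=4,fy=4,interpolation=cv2.INTER_CUBIC)
b=cv2.resize(im2[135:260,220:400],(600,417),interpolation=cv2.INTER_CUBIC)
cv2.imwrite('pics/crop_top.png',a[...,::-1]);cv2.imwrite('pics/crop_scene.png',b[...,::-1])
for n in('top','scene'):
    P,im,d=cloud(n); print(n,manip.get_calibration(n)['camera_matrix'][0][0])
    hsv=cv2.cvtColor(im,cv2.COLOR_RGB2HSV)
    m=((hsv[...,1]>110)&(d>0)&(P[...,2]>0.004)&(P[...,2]<.06)&(P[...,0]>.3)&(P[...,0]<.62)&(P[...,1]>.25)&(P[...,1]<.6)).astype('uint8')
    k,l,s,c=cv2.connectedComponentsWithStats(m)
    for i in range(1,k):
        if s[i,4]<15: continue
        q=P[l==i]; t=q[q[:,2]>.038]
        print(c[i].round(1),s[i],'hsv',np.median(hsv[l==i],0),'zmax',np.percentile(q[:,2],95).round(4),'top mean',t.mean(0).round(4) if len(t) else None,'ext',np.ptp(t[:,:2],axis=0).round(4) if len(t) else None,len(t))
E
```

```text
top 391.74449313367114
[264.5 189.5] [260 185  10  10  70] hsv [ 23.  131.  198.5] zmax 0.0463 top mean [0.5558 0.3867 0.043 ] ext [0.022  0.0217] 56
[236.1 191.2] [231 186  11  11  82] hsv [ 16. 175. 198.] zmax 0.0457 top mean [0.5538 0.4652 0.0432] ext [0.0225 0.0219] 60
[293.4 198. ] [289 194   9   9  65] hsv [110. 171. 209.] zmax 0.0455 top mean [0.53   0.3073 0.0431] ext [0.0199 0.0219] 57
[247.2 220.7] [242 216  11  10  76] hsv [  1.  179.  197.5] zmax 0.0464 top mean [0.472  0.4343 0.0433] ext [0.0218 0.0221] 60
[272.1 225.7] [267 221  11  10  91] hsv [ 24. 129. 205.] zmax 0.047 top mean [0.4558 0.3663 0.0437] ext [0.0243 0.0244] 82
scene 446.96003961906
[298.7 185.6] [294 182  11   8  65] hsv [112. 129. 238.] zmax 0.0461 top mean [0.5274 0.3086 0.0444] ext [0.0198 0.0216] 65
[263.6 207.7] [258 198  12  21 204] hsv [ 20. 132. 143.] zmax 0.0455 top mean [0.5518 0.3879 0.0436] ext [0.0207 0.0241] 90
[307.6 226.3] [301 215  14  24 291] hsv [ 20. 127. 145.] zmax 0.0454 top mean [0.4524 0.3685 0.0438] ext [0.0254 0.0267] 141
[235.1 231.5] [228 221  15  23 245] hsv [ 12. 191. 184.] zmax 0.0459 top mean [0.5511 0.4661 0.0438] ext [0.0219 0.0228] 111
[277.2 243.5] [271 233  13  22 241] hsv [  1. 190. 153.] zmax 0.0457 top mean [0.4688 0.4358 0.0437] ext [0.0223 0.0227] 115
```

View pics/crop_top.png

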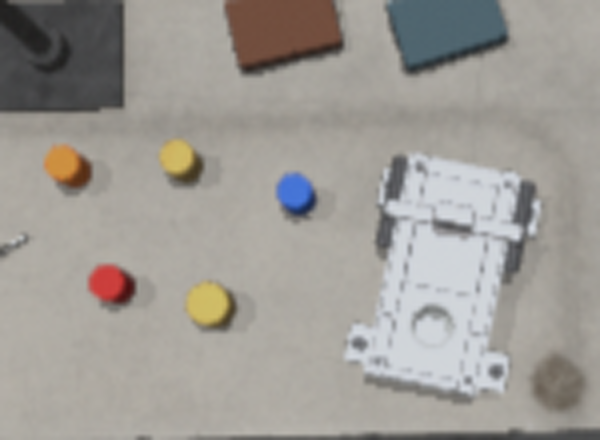

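View pics/crop_scene.png

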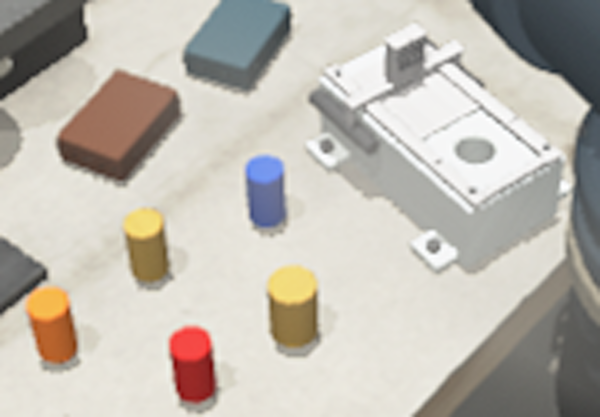

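Slim is the far one, at top (265,190), about (0.554,0.387): 22 mm apparent against 24.5 mm for the near one, and visibly thinner in the crop. So wide is at about (0.454,0.367). Next I'll rectify the images to get the fixture's pose.

```bash
cat >> h.py <<'E'
def ortho(n,z,x0,x1,y0,y1,s=0.0005,im=None):
    """rectified onto plane z: row = (x1-x)/s, col=(y1-y)/s"""
    c=manip.get_calibration(n);K=np.array(c['camera_matrix']);R=np.array(c['R']);t=np.array(c['t'])
    if im is None: im=np.load('/tmp/'+n+'.npz')['im']
    H=K@np.column_stack([R[:,0],R[:,1],R[:,2]*z+t])   # (x,y,1)->pix
    A=np.array([[0,-s,x1],[-s,0,y1],[0,0,1.]])
    return cv2.warpPerspective(im,H@A,(int((y1-y0)/s),int((x1-x0)/s)),flags=cv2.INTER_CUBIC|cv2.WARP_INVERSE_MAP)
E
python3 - <<'E'
from h import *
o=[]
for n in('top','scene'):
    P,im,d=cloud(n)
    g=ortho(n,.05,.36,.6,.12,.3); o.append(g)
    # socket: darkest-region centroid
    m=(P[...,2]>.043)&(P[...,2]<.066)&(np.abs(P[...,0]-.475)<.13)&(np.abs(P[...,1]-.207)<.09)&(d>0)
    q=P[m][:,:2].astype('float32'); r=cv2.minAreaRect(q*1000); print(n,'rect',r,len(q))
    t=P[(P[...,2]>.08)&(P[...,2]<.1)&(np.abs(P[...,0]-.51)<.05)&(np.abs(P[...,1]-.207)<.05)]; print('tab',t.mean(0),t.min(0),t.max(0),len(t))
cv2.imwrite('pics/ortho.png',np.hstack(o)[...,::-1])
E
```

```text
top rect ((477.74462890625, 233.7188720703125), (147.28451538085938, 150.08924865722656), 76.8393325805664) 1594
tab [0.5051434  0.20153663 0.09221704] [0.49750922 0.1880271  0.08168622] [0.51384387 0.2136982  0.09703669] 54
scene rect ((475.9273376464844, 233.1470489501953), (148.01869201660156, 152.76756286621094), 78.04484558105469) 1949
tab [0.50263134 0.20342906 0.09044997] [0.49509497 0.18817626 0.08018889] [0.5118093  0.21487322 0.09661589] 105
```

View pics/ortho.png

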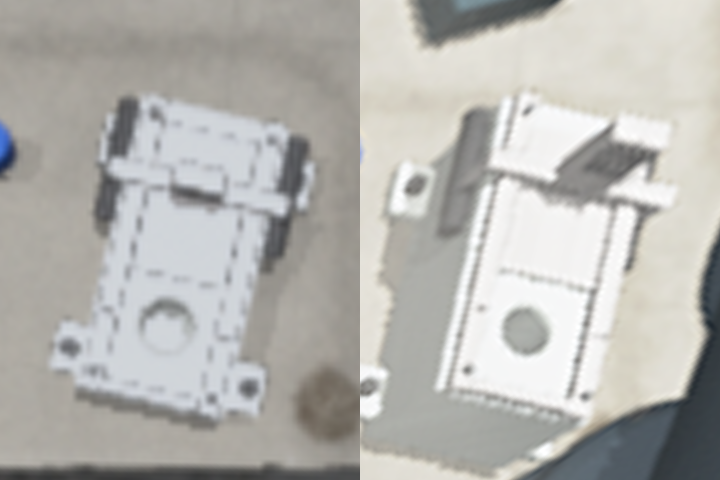

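```bash
cat >> h.py <<'E'
th=np.radians(12.3); fy=np.array([-np.cos(th),np.sin(th),0]); fx=np.array([np.sin(th),np.cos(th),0])
ROT=np.column_stack([fy,fx,[0,0,-1.]])
SOCK=np.array([.436,.2168,.05]); SLIM=np.array([.554,.3873,0]); TAB=SOCK-.07*fy
E
python3 - <<'E'
from h import *
P,im,d=cloud('top')
m=(P[...,2]>.1)&(P[...,0]>.25)&(P[...,0]<.72)&(P[...,1]>.1)&(P[...,1]<.6)
print('high pts',m.sum(),P[m].min(0) if m.any() else '',P[m].max(0) if m.any() else '')
manip.set_gripper(.6,60)
manip.move_ptp(SLIM+[0,0,.18],ROT)
manip.move_l(SLIM+[0,0,.07],max_speed=.15)
grab('scene');im,_=grab('top')
print(manip.current_time(),manip.current_qpos(),manip.current_ee_pos())
im2=np.load('/tmp/scene.npz')['im']
cv2.imwrite('pics/pre.png',np.hstack([cv2.resize(im[130:260,200:370],(400,306)),cv2.resize(im2[110:280,200:400],(360,306))])[...,::-1])
E
```

```text
high pts 23082 [0.37623042 0.1000322  0.10008102] [0.71999388 0.59999976 1.08503259]
3.6667 [ 5.41325801e-01  7.54025018e-01  1.40764105e+00 -7.26385240e-06
  9.77888109e-01 -8.14818614e-01] [0.55456384 0.38767773 0.07132195]
```

View pics/pre.png

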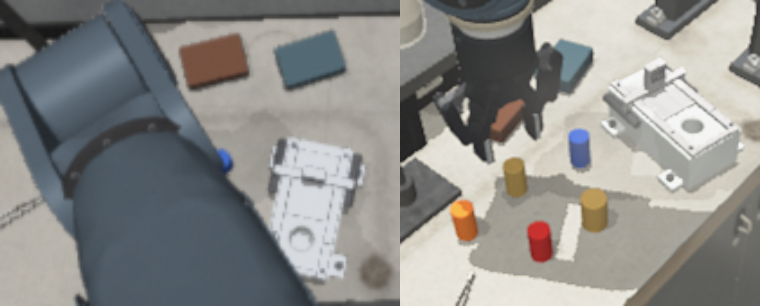

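The gripper is centred over the slim blank in the scene half (blank top at about (514,163), finger tips either side), and the neighbours are clear. Now I'll grasp it, lift it, and measure it in the hand.

```bash
python3 - <<'E'
from h import *
manip.move_l(SLIM+[0,0,.016],max_speed=.08)
print(manip.current_ee_pos(),manip.current_force())
manip.set_gripper(.0,50)
print('grip',manip.current_grip_width()*85,manip.current_grip_force(),manip.current_ee_pos())
manip.move_l(SLIM+[0,0,.12],max_speed=.12)
manip.move_ptp(SOCK+[0,0,.07],ROT)   # foot about 104 mm over counter
manip.dwell(.3)
e=manip.current_ee_pos();print('ee',e,manip.current_grip_width()*85,manip.current_force(),manip.current_time())
im,_=grab('scene');grab('top')
P,im,d=cloud('scene');hsv=cv2.cvtColor(im,cv2.COLOR_RGB2HSV)
m=((hsv[...,1]>100)&(hsv[...,0]>14)&(hsv[...,0]<32)&(d>0)&(np.linalg.norm(P[...,:2]-SOCK[:2],axis=-1)<.05)&(P[...,2]>.07))
q=P[m];print(len(q),q.min(0),q.max(0),q.mean(0))
v,u=np.nonzero(m);print(u.min(),u.max(),v.min(),v.max())
c=im[max(0,v.min()-60):v.max()+70,u.min()-80:u.max()+80]
cv2.imwrite('pics/hand.png',cv2.resize(c,None,fx=3,fy=3,interpolation=cv2.INTER_CUBIC)[...,::-1])
E
```

```text
[0.55429603 0.38744723 0.01636034] [0.25957777 0.32743867 0.64248726]
grip 22.19880350349685 49.10866427286237 [0.5543186  0.38754441 0.01670083]
ee [0.4363083  0.21726509 0.11979593] 22.232951963121366 [-0.85888317 -0.03858078 -1.85195529] 7.0167
138 [0.4244647  0.20445498 0.10598804] [0.43853039 0.22923341 0.14969034] [0.4289528  0.21886888 0.13118684]
359 371 139 162
```

View pics/hand.png

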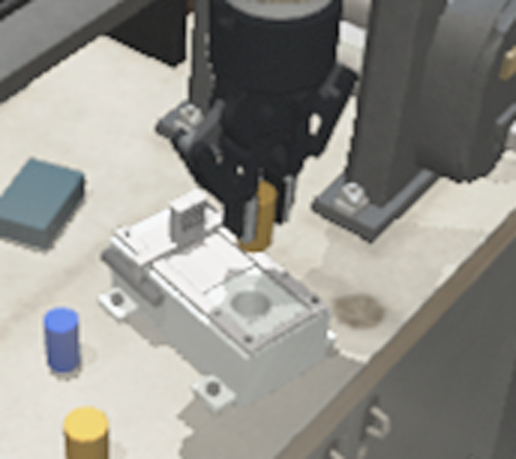

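The slim blank is upright in the hand (crop ~(258,215)), just above and behind the socket (250,303) in view. I'll fit its axis and compare with the socket as seen by the same camera.

```bash
python3 - <<'E'
from h import *
from scipy.optimize import least_squares
P,im,d=cloud('scene');hsv=cv2.cvtColor(im,cv2.COLOR_RGB2HSV)
S=(hsv[...,1]>100)&(hsv[...,0]>14)&(hsv[...,0]<32)&(d>0)
def fit(c,r,zl,zh):
    q=P[S&(np.linalg.norm(P[...,:2]-c,axis=-1)<.04)&(P[...,2]>zl)&(P[...,2]<zh)]
    f=least_squares(lambda x:np.hypot(q[:,0]-x[0],q[:,1]-x[1])-r,c,loss='soft_l1',f_scale=.001)
    return f.x.round(4),len(q),np.sqrt(np.mean(f.fun**2)).round(4)
print('held',fit(SOCK[:2],.012,.107,.145),fit(SOCK[:2],.012,.107,.125),fit(SOCK[:2],.012,.125,.145))
print('wide side',fit(np.array([.453,.3675]),.0145,.006,.038))
# socket in the scene image: dark ellipse centroid, rectified at z=.05
g=ortho('scene',.05,.405,.465,.187,.247,.00025); gr=cv2.GaussianBlur(cv2.cvtColor(g,cv2.COLOR_RGB2GRAY),(5,5),0)
for T in(170,190,205):
    k,l,s,c=cv2.connectedComponentsWithStats((gr<T).astype('uint8'))
    i=l[120,120]; print(T,i,(.465-c[i][1]*.00025).round(4),(.247-c[i][0]*.00025).round(4),(s[i][2:4]*.25))
cv2.imwrite('pics/sock.png',cv2.resize(g,(480,480))[...,::-1])
E
```

```text
held (array([0.4375, 0.2165]), 92, np.float64(0.0009)) (array([0.4374, 0.2168]), 46, np.float64(0.0009)) (array([0.4376, 0.216 ]), 46, np.float64(0.0008))
wide side (array([0.4559, 0.3661]), 141, np.float64(0.0008))
170 6 0.4334 0.2173 [25.25 26.25]
190 4 0.4293 0.2071 [46.5 43. ]
205 5 0.4295 0.208 [48.75 44.75]
```

View pics/sock.png

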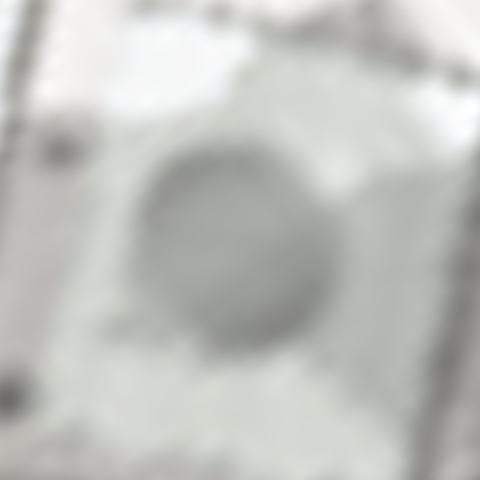

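Socket centre in the scene frame is ≈(0.434,0.2165), and with the top camera it averages ≈(0.4355,0.2165). The chamfers capture about 3 mm, so I'll go down in small steps watching the force.

```bash
python3 - <<'E'
from h import *
b=np.array([.4355,.2165,0])
manip.move_l(b+[0,0,.075],ROT,max_speed=.08); manip.dwell(.2)
f0=manip.current_force(); print('f0',f0.round(2) if hasattr(f0,'round') else f0)
f0=np.array(f0)
for z in np.arange(.069,.0555,-.0015):   # foot z = tcp-.016
    manip.move_l(b+[0,0,z],max_speed=.03); manip.dwell(.05)
    f=np.array(manip.current_force())-f0
    e=np.array(manip.current_ee_pos()); print(round(z,4),e.round(4),f.round(1),'fy',(f@fy).round(1),'fx',(f@fx).round(1))
    if abs(f[2])>8 or np.hypot(f[0],f[1])>12: break
print(manip.current_time())
E
```

```text
f0 [ 0.35  0.09 -2.01]
0.069 [0.4354 0.2165 0.0689] [ 1.3 -0.2  0.4] fy -1.3 fx 0.1
0.0675 [0.4355 0.2165 0.0675] [ 0.3 -0.3 -0. ] fy -0.3 fx -0.2
0.066 [0.4355 0.2165 0.066 ] [-1.6  0.4  0.2] fy 1.7 fx 0.1
0.0645 [0.4355 0.2165 0.0645] [ 0.4 -0.3 -0. ] fy -0.5 fx -0.2
0.063 [0.4355 0.2165 0.0629] [ 0.8 -0.5 -0.3] fy -0.8 fx -0.3
0.0615 [0.4355 0.2165 0.0615] [-0.4 -0.   0.6] fy 0.4 fx -0.1
0.06 [0.4355 0.2165 0.0599] [-0.4 -0.2  1.5] fy 0.4 fx -0.3
0.0585 [0.4355 0.2165 0.0585] [-0.6  0.7  0.7] fy 0.7 fx 0.5
0.057 [0.4355 0.2165 0.0569] [-1.  -0.8  1.3] fy 0.8 fx -1.0
0.0555 [0.4355 0.2165 0.0555] [-0.   0.2  0. ] fy 0.1 fx 0.2
11.1333
```

The foot is about 10 mm down the bore with no force. I'll release it, lift and check.

```bash
python3 - <<'E'
from h import *
manip.set_gripper(.55); manip.dwell(.4)
e=np.array([.4355,.2165,.0555])
manip.move_l(e+[0,0,.09],max_speed=.15)
manip.move_ptp(TAB+[0,0,.15],ROT); manip.dwell(.2)
im,_=grab('scene');P,im,d=cloud('scene')
m=np.linalg.norm(P[...,:2]-[.435,.217],axis=-1)<.008
print('top z of blank',np.median(P[m][:,2]),m.sum(),im[m].mean(0),manip.current_ee_pos(),manip.current_time())
cv2.imwrite('pics/seat.png',cv2.resize(im[90:270,280:450],None,fx=3,fy=3,interpolation=cv2.INTER_CUBIC)[...,::-1])
E
```

```text
top z of blank 0.05067938424823171 33 [179.93939394 150.18181818  94.96969697] [0.50341287 0.20200534 0.19907641] 13.3417
```

View pics/seat.png

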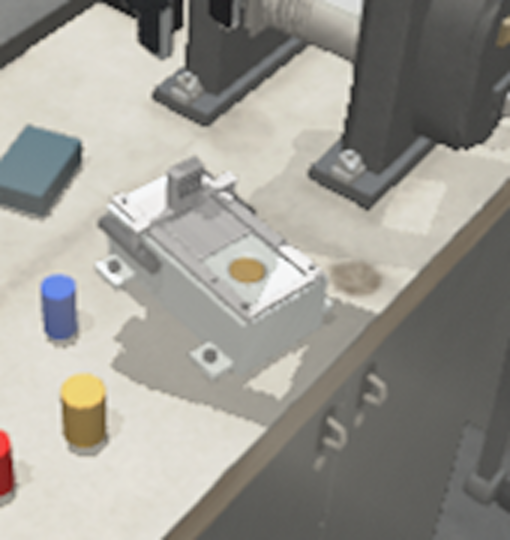

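The brass face is flush at crop (247,270), top z 50.7 mm, and the shutter is still open. Now I'll grip the tab across its width and slide it 24 mm.

```bash
python3 - <<'E'
from h import *
T=np.array([.5039,.2016,0])
manip.set_gripper(.65,80)
manip.move_l(T+[0,0,.11],ROT,max_speed=.1)
manip.move_l(T+[0,0,.070],max_speed=.05); manip.dwell(.1); print('down',manip.current_force())
manip.set_gripper(0.,80); manip.dwell(.2)
print('grip',manip.current_grip_width()*85,manip.current_grip_force(),manip.current_ee_pos(),manip.current_force())
e=np.array(manip.current_ee_pos())
for s in (.008,.016,.024):
    manip.move_l(e+s*fy,max_speed=.04); manip.dwell(.1)
    p=np.array(manip.current_ee_pos()); print(s,((p-e)@fy).round(4),np.array(manip.current_force()).round(1))
manip.dwell(.3)
n='scene';im,_=grab(n);P,im,d=cloud(n)
m=(P[...,2]>.08)&(P[...,2]<.1)
print(manip.current_grip_width()*85,manip.current_grip_force(),manip.current_time())
b=ortho('scene',.0535,.36,.54,.14,.28,.0004)
a=cv2.resize(im[110:250,290:430],(450,450),interpolation=cv2.INTER_CUBIC)
cv2.imwrite('pics/half.png',np.hstack([a,b])[...,::-1])
E
```

```text
down [-0.78278206 -0.30877358  0.4927681 ]
grip 24.14280434881513 78.75885128974915 [0.50367152 0.20030512 0.07067324] [ -3.49178618 -11.0993143   12.00250049]
0.008 0.0077 [ 3.  -2.8 -0.4]
0.016 0.0155 [ 4.8 -2.8 -1.3]
0.024 0.0232 [ 6.5 -3.  -3.3]
23.936336811453266 79.33557987213135 17.975
```

View pics/half.png

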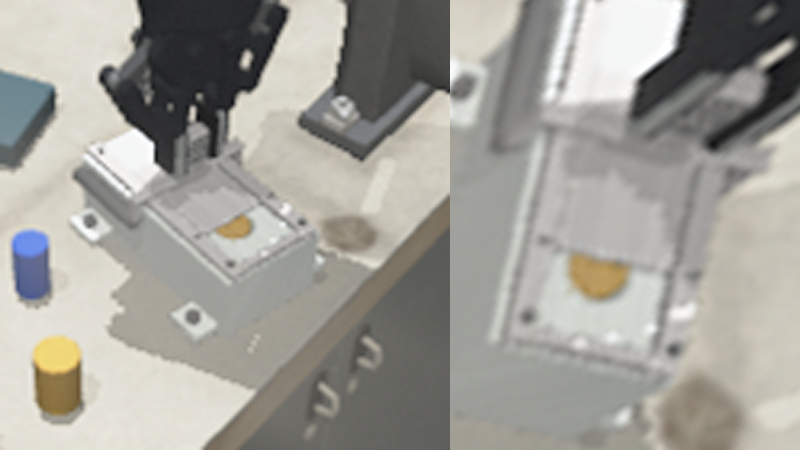

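The edge lies at the rail marks (half.png right, row ~255) and about half the brass face shows. TCP travel of 23.2 mm and a spring force of ~7 N both suggest 22–23 mm, so I'll nudge it 1.2 mm further, check that it's steady, and hand in.

```bash
python3 - <<'E'
from h import *
e0=np.array([.50367152,.20030512,.07067324])
manip.move_l(e0+.0254*fy,max_speed=.03); manip.dwell(.6)
p=np.array(manip.current_ee_pos());f=np.array(manip.current_force());print(((p-e0)@fy).round(4),f.round(1),(f@fy).round(2),manip.current_grip_force())
grab('scene');b=ortho('scene',.0535,.36,.54,.14,.28,.0004);hsv=cv2.cvtColor(b,cv2.COLOR_RGB2HSV)
m=(hsv[...,1]>90)&(hsv[...,0]>10)&(hsv[...,0]<32);v,u=np.nonzero(m)
q=np.column_stack([.54-v*.0004,.28-u*.0004])@fy[:2];print('visible brass along fy mm',np.ptp(np.percentile(q,[1,99]))*1000,len(q)*.16)
P,im,d=cloud('scene')
w=P[(np.linalg.norm(P[...,:2]-[.4545,.367],axis=-1)<.02)];print('wide top',np.percentile(w[:,2],95))
if abs(f@fy)>5: print(manip.sign_off())
print(manip.current_time())
E
```

```text
0.0245 [ 6.9 -3.5 -4.3] -7.45 79.31052446365356
visible brass along fy mm 12.119673372498918 220.8
wide top 0.04554056400117203
the job is handed in; nothing more can be done
None
the job is handed in; nothing more can be done
```

I handed the job in with the slim blank seated flush in the socket and the gripper holding the shutter at half travel (about 24.5 mm of arm movement, 7.45 N against the spring); the wide blank still stands upright and no mould was touched, but the judge's result was not shown.

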